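# Fetch the pipette rest from behind the bottles

## Task

One of our two tent-shaped aluminium pipette rests was left at the back of the bottle bay, behind the two reagent bottles. Stand both bottles in the steel side tray, then take the rest out and nest it squarely over its fixed mate on the dark stand, middle over middle, and only then put the bottles back in the bay, each upright in the middle of its own disc: the small amber bottle on the small disc, the large white bottle on the large one. Never tip a bottle over, and leave the label tape and the petri dish where they are.

Things in the scene. Friction and masses are not known exactly. Their poses are not given: they have to be found in the camera images.
- bottle_amber: Brown reagent bottle with a black screw cap, 55 mm diameter, 112 mm high, 0.19 kg, loose; it starts upright on disc_small in the bay. Origin at the centre of its underside, z up its axis. The cap is 40 mm in diameter, from 95 to 112 mm above the origin; the shoulder below is wider. It can be gripped round the cap from above.
- bottle_white: White reagent bottle with a blue screw cap, 66 mm diameter, 140 mm high, 0.31 kg, loose; starts upright on disc_large in the bay. Origin at the centre of its underside, z up its axis. Cap 46 mm in diameter, 120 to 140 mm above the origin; the shoulder below is wider. Can be gripped round the cap from above. (Other bottles at the back of the bench are fixed and no part of the job.)
- rest: Loose pipette rest: 60 mm of aluminium right-angle section lying like a tent, ridge up, along its y axis; 0.05 kg, legs 36 mm, 4 mm thick, foot 51 mm wide, 28 mm high. Origin midway between its ends, under the ridge, level with its lowest edges. Starts on the bay floor about 10 mm behind the bottles, ridge roughly along the bay's y. Can be gripped from above by its two flat end faces (60 mm apart).
- stand: Dark grey base plate, 90 x 110 mm (x, y), 8 mm thick, fixed, with the fixed mate in its middle: the same angle section, ridge up, along y, but 44 mm long, ridge 36 mm above the origin. Origin at the centre of the plate's underside. When the rest is nested over the mate (either way round) its origin is 13.7 mm above this one and its ends stick out 8 mm past the mate's.
- bay: Grey bottle bay, fixed: a floor 190 x 220 mm (x, y), 6 mm thick, with a 30 mm high back wall along its +x edge and 18 mm high cheeks at the rear half of its two sides; open at its -x front. Origin at the centre of its underside, z up. Heights are from the origin.
- disc_small: Black rubber disc, 66 mm diameter, 4 mm thick, fixed on the bay floor: the place of the amber bottle (whose origin is 4 mm above this one when it stands there). Origin at the centre of its underside.
- disc_large: Black rubber disc, 78 mm diameter, 4 mm thick, fixed on the bay floor: the place of the white bottle (whose origin is 4 mm above this one when it stands there). Origin at the centre of its underside. Which disc is on the left changes from start to start; their centres are 100 mm apart.
- side_tray: Low steel side tray, fixed, 220 mm along its x, 130 mm along its y, rim 12 mm high and 4 mm thick, floor 4 mm thick, empty at the start; room for both bottles, one behind the other along x. Origin at the centre of its underside, z up. Tray and stand lie on either side of the bay and swap sides from start to start.
- label_tape: Bystander: roll of yellow label tape lying flat, 58 mm diameter, 19 mm high, loose. Origin at the centre of its underside.
- petri_dish: Bystander: closed petri dish, 59 mm diameter, 15 mm high, loose. Origin at the centre of its underside.
Things that resemble listed ones, but are neither listed nor needed, are in the scene too. Leave any purple or yellow look-alike of the stand alone.

How it is judged (in metres and radians):
On the way, in this order (a step that is already met when the one before it is completed fails the run):
1. both bottles stand in the side tray while the rest still lies where it was in the bay (x of bottle_amber in the frame of side_tray between -0.085 and 0.085 m and y of bottle_amber in the frame of side_tray between -0.035 and 0.035 m and z of bottle_amber in the frame of side_tray between 0 and 0.009 m and angle between each of bottle_amber, bottle_white's own z axis and vertical below 0.1 rad and x of bottle_white in the frame of side_tray between -0.085 and 0.085 m and y of bottle_white in the frame of side_tray between -0.035 and 0.035 m and z of bottle_white in the frame of side_tray between 0 and 0.009 m and distance of rest from where it was at the start of the episode below 0.03 m), for 0.2 s.
2. the rest is nested over its mate on the stand while both bottles still stand in the side tray (x of rest in the frame of stand between -0.003 and 0.003 m and y of rest in the frame of stand between -0.008 and 0.008 m and z of rest in the frame of stand between 0.0115 and 0.0165 m and angle between the y axis of rest and the y axis of stand, either way round below 0.07 rad and angle between rest's own z axis and vertical below 0.07 rad and x of bottle_amber in the frame of side_tray between -0.085 and 0.085 m and y of bottle_amber in the frame of side_tray between -0.035 and 0.035 m and z of bottle_amber in the frame of side_tray between 0 and 0.009 m and angle between each of bottle_amber, bottle_white's own z axis and vertical below 0.1 rad and x of bottle_white in the frame of side_tray between -0.085 and 0.085 m and y of bottle_white in the frame of side_tray between -0.035 and 0.035 m and z of bottle_white in the frame of side_tray between 0 and 0.009 m), for 0.2 s.
At the end, for the whole second after the job is handed in: Rest nested over its mate (within 3 mm across, 8 mm along the ridge, seated within 2.5 mm, ridges parallel within 4 degrees); amber bottle upright on the small disc, white bottle on the large one, each within 12 mm of the centre; all released and at rest (x of rest in the frame of stand between -0.003 and 0.003 m and y of rest in the frame of stand between -0.008 and 0.008 m and z of rest in the frame of stand between 0.0115 and 0.0165 m and angle between the y axis of rest and the y axis of stand, either way round below 0.07 rad and angle between each of rest, bottle_amber, bottle_white's own z axis and vertical below 0.07 rad and horizontal distance between bottle_amber and disc_small below 0.012 m and z of bottle_amber in the frame of disc_small between 0.001 and 0.007 m and horizontal distance between bottle_white and disc_large below 0.012 m and z of bottle_white in the frame of disc_large between 0.001 and 0.007 m and linear speed of each of bottle_amber, bottle_white, rest below 0.01 m/s); the robot touches nothing.
It fails at once if a bottle is tipped by more than about 30 degrees (angle between any of bottle_amber, bottle_white's own z axis and vertical above 0.5 rad).
It fails at once if a bystander is moved by more than 25 mm (distance of any of label_tape, petri_dish from where it was at the start of the episode above 0.025 m).
It also fails if it takes over 128 s, if anything falls off the work surface, if the arm or the gripper's body presses on something with over 40 N, if the wrist force passes 120 N, or if a joint passes its speed limit or range.

## Robot

A 6-joint arm with a two-finger parallel gripper is mounted at the origin on a cart in front of the work surface, level with it; the furniture and walls round the work are solid. World frame = base frame: x ahead of the robot, y to its left, z up, the work surface at z = 0. Lengths are in mm, angles in rad, forces in N, time in s.
With the tool pointing down it reaches from about 400 to 925 mm from the base axis. Payload 12.5 kg.
Tool frame: the origin (TCP) lies between the finger pads; the fingertips stand 25 mm ahead of it and the grasp point (between the pads) lies 6 mm ahead of it; z points along the fingers, y is the line along which they close (so a half turn about z gives the same grasp; the last joint's range is limited). The gripper opens to 95 mm and grips with 3 to 60 N. Pads are 20 mm wide; open, the fingers measure 119 mm over their backs; the gripper's body (75 mm by 180 mm) begins 59 mm behind the grasp point.
Start: joints at [-1.296, 0.491, 1.559, -0, 1.092, -0.106], TCP at [232.313, -580.237, 239.661] pointing down, gripper open.
Joint ranges: [-3.1, 3.1], [-0.84, 2.19], [0.05, 2.79], [-1.13, 4.28], [0.06, 2.93], [-2.69, 2.69]. Speed limits (rad/s): [2.22, 2.22, 2.79, 3.14, 3.14, 3.14].

## Interface

Orientations are given as [roll, pitch, yaw] about the fixed x, y, z axes, in that order (R = Rz(yaw) Ry(pitch) Rx(roll)).
In Python, from cell import state, read_camera, job_done, cut_out gives the robot as it stands. The module is installed in compiled form; this text tells all that it offers.
- The arm moves only by the tool jog_arm, never from a script. Its argument "motion" is a list of rows, each a list of 2 entries, a list of its own where there are three numbers: the shift along the tool's x, y, z in mm, then the turn about the tool's z in rad. A call has 1 to 5 rows; each row is the pose to reach, as a shift and turn from the pose commanded when the call began, along the tool's axes at that moment; what a row does not reach only later rows make up. A row lasts 1/10 s, in which the tool goes at most 50 mm and 8.59 degrees, less where a joint would pass 70% of its speed; a pose out of reach is approached as far as the arm can. A call with a gripper value outside its range is refused whole. "grip" is the closure, from 0 (fully open) to 1 (shut), set as the call begins (left out, the last holds). The fingers move at their own pace and stop on an object; the grip force is fixed at half the most. Time passes only in rows, so rows that repeat a pose let the fingers close. It gives the time, the measured TCP pose, the force, the opening and the grip force at its end, in the units of the state.
- state(): the state, without advancing time (a new reading comes with each control period).
- read_camera(name): name is "scene" or "top" or "wrist"; returns a dict with "img" (384x512x3 uint8, blue, green, red), "vertical_fov" (degrees; the focal length in pixels is half the picture's height over the tangent of half this angle, whatever the lens; pixels are square), "cx", "cy" (the principal point, pixels), "extrinsics" (4x4, takes a point from camera to world coordinates). Camera axes: x right, y up, looking along -z (the intrinsics and any distortion apply to the point x, -y, -z); pixel columns grow to the right and rows downward; lengths in mm; the calibration is good to about 2 mm. A picture is of the moment at which its call begins. There is no depth.
- job_done(): hands the job in; it is judged then, once.
Trained networks look in a picture, given as the dict that the camera call returned (one of the last four; its "shot" number tells which), for a name from the list of things; names that differ only in an ending like _2 or _b are one class to them, and where a whole thing is asked for, a point or a joint stands for the part that bears it (a point fixed in the world has none). Each returns a list of dicts, best first, with "p" (0 to 1); they miss things now and then, are a little off and sometimes report something else, mostly with a low value. They report only what shows in the picture. A call takes as long as a camera call. They do not tell look-alikes from the thing itself.
- cut_out(name, picture): "region" (384x512 bool, what is visible of it) and "box" ([left, top, right, bottom] in pixels, round what is visible of it).
The state is a dict: "t": time; "joints": joint angles; "qvel": joint speeds; "tau": joint torques, N m; "eef_pos": TCP position; "tcp_rot": TCP orientation; "ft_force": force on the tool from outside, world axes, zero at the start; "moment": the same for the moment, N m; "opening": opening from 0.0 (shut) to 1.0 (fully open); "grip_force": force on a finger pad.
Only numpy, scipy, OpenCV 4.12 (cv2) and the standard library are available. Lean on these libraries where they do the work, as an engineer would, in place of code of your own. Each camera call takes 0.05 s, during which the arm holds its last target. There are 200 camera calls.

## Working session

There is one attempt and no reset: what is moved stays moved. The work goes in short steps, Python scripts to look and compute and a tool call to move; the robot and the scene stay as the last step left them, time stands still between calls to the robot, and variables do not carry over. Pictures are saved under pics/ and viewed, at most 14 in all, crops included, and the job is handed in when it is done.

Besides the shell and the picture viewer there is one more tool, called in YAML: its name, and indented under it one key for each argument. jog_arm: Moves the arm, as the interface text tells. Its arguments: {"type":"object","properties":{"motion":{"type":"array"},"grip":{"type":"number"}},"required":["motion"]}

```bash
mkdir -p pics
cat > h.py <<'E'
import numpy as np, cv2, json
from cell import state, read_camera, job_done, cut_out
def f(p): return 192/np.tan(np.radians(p["vertical_fov"])/2)
def ray(p,u,v):
    E=np.array(p["extrinsics"]); d=E[:3,:3]@np.array([(u-p["cx"])/f(p),-(v-p["cy"])/f(p),-1]); return E[:3,3],d
def at(p,u,v,z):
    o,d=ray(p,u,v); return (o+d*(z-o[2])/d[2])[:3]
def proj(p,X):
    E=np.array(p["extrinsics"]); c=E[:3,:3].T@(np.array(X)-E[:3,3]); return p["cx"]+f(p)*c[0]/-c[2], p["cy"]-f(p)*c[1]/-c[2]
E
python3 - <<'E'
from h import *
s=state(); print(s)
for n in ["scene","top"]:
    p=read_camera(n); cv2.imwrite(f"pics/{n}0.png",p["img"])
    print(n,{k:(np.round(v,3).tolist() if k!="img" else 0) for k,v in p.items()})
    for o in ["bottle_amber","bottle_white","rest","stand","bay","disc_small","disc_large","side_tray","label_tape","petri_dish"]:
        for r in cut_out(o,p)[:3]:
            m=r["region"]; v,u=np.nonzero(m); print(o,round(r["p"],2),r["box"],m.sum(), u.mean().round(1),v.mean().round(1),at(p,u.mean(),v.mean(),0).round(0)) if m.any() else 0
E
```

```text
{'t': 0.0, 'joints': array([-1.29561571e+00,  4.91557249e-01,  1.55945585e+00, -2.28356695e-05,
        1.09170401e+00, -1.05592552e-01]), 'qvel': array([-0.00033239, -0.00091788, -0.00014436,  0.00075653,  0.00155101,
       -0.00043452]), 'tau': array([ 1.12997277e-03, -6.12646437e+01, -2.58173847e+01,  6.93111727e-02,
        4.82636655e-02, -9.83170162e-05]), 'eef_pos': array([ 232.23436221, -580.01387309,  239.06096566]), 'tcp_rot': array([-3.14047232e+00, -9.83744328e-05,  3.80783650e-01]), 'ft_force': array([-0.55863855, -0.24407095, -0.12896858]), 'moment': array([-0.01254809, -0.00214311, -0.00726784]), 'grip_force': 0.0, 'opening': 0.9999203143302351}
scene {'img': 0, 'vertical_fov': 52.188, 'cx': 255.611, 'cy': 189.157, 'extrinsics': [[0.997, -0.014, 0.07, 686.336], [0.068, 0.515, -0.854, -935.158], [-0.024, 0.857, 0.515, 613.157], [0.0, 0.0, 0.0, 1.0]], 'shot': 1}
bottle_amber 0.55 [210.6, 178.2, 234.8, 223.8] 872 220.7 200.9 [506.  14.   0.]
bottle_amber 0.5 [137.4, 256.4, 246.2, 299.6] 4575 192.3 278.8 [ 488. -306.    0.]
bottle_white 0.72 [215.5, 149.7, 242.4, 206.4] 8
[... 1372 characters left out ...]
6.   0.]
stand 0.76 [117.3, 158.6, 159.7, 201.7] 1587 138.3 180.1 [630. 289.   0.]
stand 0.7 [147.3, 105.2, 175.5, 134.9] 415 160.3 118.5 [790. 240.   0.]
bay 0.94 [223.8, 160.6, 317.4, 246.0] 4971 273.0 197.3 [584. -46.   0.]
disc_small 0.35 [219.0, 158.0, 318.0, 243.9] 5297 272.7 198.3 [581. -46.   0.]
disc_large 0.66 [233.9, 220.1, 265.8, 230.2] 113 249.3 228.3 [508.  13.   0.]
disc_large 0.17 [146.9, 106.2, 175.5, 133.9] 446 160.3 118.6 [790. 240.   0.]
side_tray 0.84 [352.8, 188.3, 412.5, 283.0] 4981 380.4 236.7 [ 485. -308.    0.]
label_tape 0.8 [147.2, 109.0, 176.2, 133.3] 392 160.2 119.0 [789. 240.   0.]
petri_dish 0.94 [321.0, 108.1, 344.0, 134.5] 427 332.0 119.0 [ 786. -202.    0.]
```

Run:
```python
import cv2
a=cv2.imread("pics/top0.png");b=cv2.imread("pics/scene0.png")
cv2.imwrite("pics/top0c.png",cv2.resize(a[90:300,90:430],None,fx=2.3,fy=2.3,interpolation=2))
cv2.imwrite("pics/scene0c.png",cv2.resize(b[130:310,130:350],None,fx=3.3,fy=3.3,interpolation=2))
```

```text
(no output)
```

View pics/top0c.png

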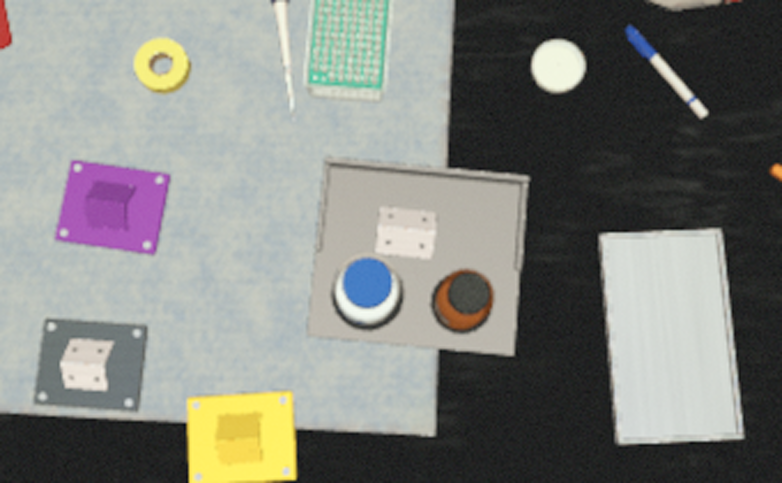

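View pics/scene0c.png

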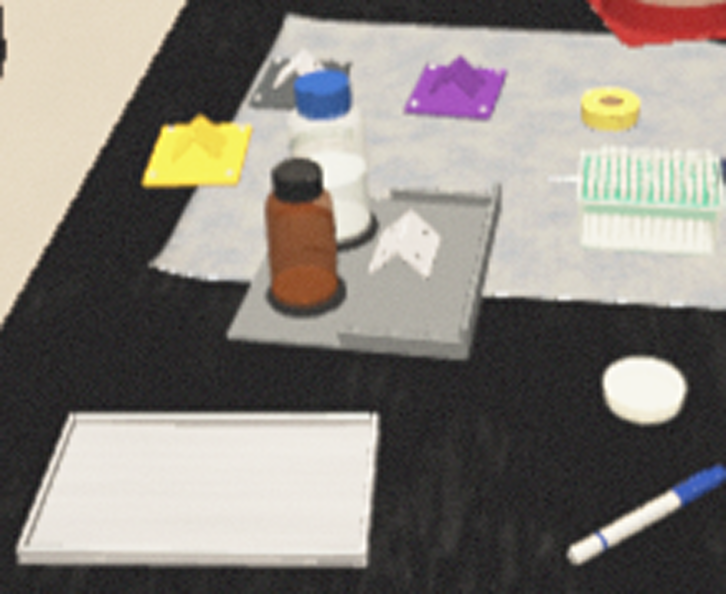

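```bash
cat >> h.py <<'E'
def poly(p,r,z):
    "fit a min-area rectangle to the region, lifted to height z: centre, sides, yaw of the side nearest x"
    c=cv2.findContours(r["region"].astype(np.uint8),0,1)[0]; c=max(c,key=cv2.contourArea)[:,0]
    w=np.array([at(p,u,v,z)[:2] for u,v in c],np.float32)
    (x,y),(a,b),t=cv2.minAreaRect(w)
    t=np.radians(t)
    while t>np.pi/4: t-=np.pi/2; a,b=b,a
    while t<-np.pi/4: t+=np.pi/2; a,b=b,a
    return np.round([x,y,a,b],1),round(t,3)
def togo(goal,yaw,s=None):
    "shift in tool axes + turn from the present pose"
    s=s or state(); r=s["tcp_rot"]; d=np.array(goal)-s["eef_pos"]; c,n=np.cos(r[2]),np.sin(r[2])
    t=(r[2]-yaw+np.pi)%(2*np.pi)-np.pi
    return np.round([c*d[0]+n*d[1], n*d[0]-c*d[1], -d[2], t],3)
E
python3 - <<'E'
from h import *
p=read_camera("top")
for o,z in [("stand",8),("side_tray",10),("bay",10),("rest",20)]:
    r=cut_out(o,p)[0]; print(o,r["box"],*poly(p,r,z))
for n,u,v,z in [("white",249.6,213,150),("amber",293.9,217.4,122)]: print(n,at(p,u,v,z))
print([at(p,90+a/2.3,90+b/2.3,6).round(0) for a,b in [(310,335),(515,355),(528,176),(325,160)]])
print(togo([470,-150,400],-0.08))
E
```

```text
stand [104.1, 228.1, 152.8, 269.2] [461.2 303.9  89.3 112.1] -0.074
side_tray [350.2, 189.8, 413.4, 282.2] [ 487.2 -304.1  220.4  135.1] 0.035
bay [223.4, 160.4, 318.0, 244.0] [574.4 -42.  199.6 224. ] -0.105Traceback (most recent call last):
  File "<stdin>", line 4, in <module>
IndexError: list index out of range
```

Run:
```python
from h import *
p=read_camera("top")
for n,u,v,z in [("white",249.6,213,150),("amber",293.9,217.4,122)]: print(n,at(p,u,v,z))
for r in cut_out("rest",p)[:2]: print(r["box"],*poly(p,r,20))
print(togo([480,-50,400],-0.09))
```

```text
white [530.09548199  11.69783207 150.        ]
amber [522.66561823 -83.74985685 122.        ]
[252.9, 179.6, 279.2, 203.2] [595.3 -27.6  52.4  63.1] -0.133
[ 427.036 -400.184 -160.329    0.471]
```

jog_arm:
  motion:
    - [[50,-20,-40],0.1]
    - [[85,-70,-80],0.2]
    - [[130,-110,-120],0.3]
    - [[170,-140,-150],0.4]
    - [[200,-180,-160],0.47]

```text
t: 1.95
eef_pos: [328.8, -394.7, 374.4]
tcp_rot: [3.14, -0.001, -0.094]
ft_force: [0.3, 0.6, -0.1]
opening: 1.0
grip_force: 0.0
```

Run:
```python
from h import *
print(state()["eef_pos"],togo([480,-50,400],-0.09))
```

```text
[ 328.83440527 -394.65016054  374.37694898] [ 1.18303e+02 -3.57266e+02 -2.56230e+01 -4.00000e-03]
```

jog_arm:
  motion:
    - [[15,-45,-5],0]
    - [[30,-90,-10],0]
    - [[45,-135,-15],0]
    - [[60,-180,-20],0]
    - [[75,-225,-25],0]

```text
t: 2.45
eef_pos: [423.3, -176.6, 398.2]
tcp_rot: [3.141, -0.001, -0.089]
ft_force: [0.6, -1.4, -0.4]
opening: 1.002
grip_force: 0.0
```

jog_arm:
  motion:
    - [[10,-45,0],0]
    - [[20,-90,0],0]
    - [[30,-130,0],0]
    - [[30,-130,0],0]

```text
t: 2.85
eef_pos: [465.1, -48.0, 397.8]
tcp_rot: [-3.141, -0.0, -0.085]
ft_force: [-0.2, -0.4, -0.0]
opening: 1.001
grip_force: 0.0
```

Run:
```python
from h import *
p=read_camera("wrist"); s=state(); print(s["eef_pos"],s["tcp_rot"],np.round(p["extrinsics"],3),p["vertical_fov"],p["cx"],p["cy"])
cv2.imwrite("pics/w1.png",p["img"])
for o,z in [("bottle_amber",122),("bottle_white",150),("rest",20),("bay",10),("disc_small",10),("disc_large",10)]:
    for r in cut_out(o,p)[:1]: print(o,r["p"],r["box"],*poly(p,r,z))
```

```text
[464.72472309 -49.78547839 397.74158043] [ 3.14148541e+00 -1.56783601e-04 -8.51932498e-02] [[-8.40000e-02  9.59000e-01  2.72000e-01  5.41078e+02]
 [-9.96000e-01 -8.10000e-02 -2.30000e-02 -5.46400e+01]
 [ 0.00000e+00 -2.73000e-01  9.62000e-01  5.43499e+02]
 [ 0.00000e+00  0.00000e+00  0.00000e+00  1.00000e+00]] 63.326816669734434 258.2156693406146 190.72264801928299
bottle_amber 0.77 [260.0, 92.9, 298.2, 133.9] [524.9 -81.5  48.5  48.8] -0.082
bottle_white 0.95 [184.8, 86.4, 239.9, 137.9] [535.    4.3  58.7  63.8] 0.68
rest 0.88 [221.3, 53.1, 260.2, 83.2] [598.  -29.2  46.9  62.8] -0.084
bay 0.64 [176.4, 12.0, 324.0, 142.5] [575.2 -41.3 195.  226.6] -0.102
disc_small 0.42 [261.0, 90.8, 282.0, 115.7] [542.  -71.9  14.9  54. ] 0.644
disc_large 0.6 [215.2, 87.1, 242.1, 133.7] [537.5 -10.2  71.1  30.9] 0.197
```

View pics/w1.png

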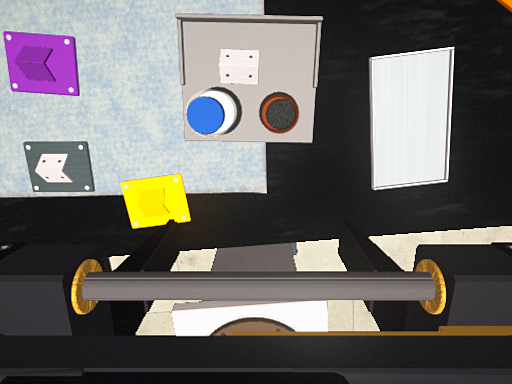

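```bash
cat >> h.py <<'E'
def caps(p,amb=True):
    "cap centres in world from colour"
    im=p["img"].astype(int); out={}
    for o,zc in [("bottle_white",150),("bottle_amber",122)]:
        for r in cut_out(o,p)[:1]:
            m=cv2.dilate(r["region"].astype(np.uint8),np.ones((5,5)))>0
            b,g,rd=im[...,0],im[...,1],im[...,2]
            k=(b>rd+60) if o=="bottle_white" else (abs(rd-b)<22)&(rd<110)
            if o=="bottle_amber": m=r["region"]
            c=cv2.morphologyEx((m&k).astype(np.uint8),cv2.MORPH_OPEN,np.ones((3,3)))
            n,l,st,ce=cv2.connectedComponentsWithStats(c)
            i=1+np.argmax(st[1:,4]); l_,t_,w_,h_,a=st[i]
            (u,v),_=cv2.minEnclosingCircle(np.argwhere(l==i)[:,::-1].astype(np.float32))
            out[o]=(st[i][:5].tolist(),np.round([u,v],1),at(p,u,v,zc).round(1),np.round(np.linalg.norm(at(p,u-w_/2,v,zc)-at(p,u+w_/2,v,zc)),1))
    return out
E
python3 - <<'E'
from h import *
for n in ["wrist","top"]: print(caps(read_camera(n)))
E
```

```text
Traceback (most recent call last):
  File "h.py", line 35, in caps
    i=1+np.argmax(st[1:,4]); l_,t_,w_,h_,a=st[i]
        ~~~~~~~~~^^^^^^^^^^
ValueError: attempt to get argmax of an empty sequence
```

```bash
cat >> h.py <<'E'
def cap(p,o,guess,R=22):
    "cap centre near the guess (world, at cap top), by colour"
    im=cv2.GaussianBlur(p["img"],(3,3),0).astype(int); b,g,rd=im[...,0],im[...,1],im[...,2]
    u0,v0=proj(p,guess); vv,uu=np.mgrid[:384,:512]
    k=(b>rd+60) if o=="w" else (abs(rd-b)<18)&(rd<110)
    m=(k&(np.hypot(uu-u0,vv-v0)<R)).astype(np.uint8)
    m=cv2.morphologyEx(m,cv2.MORPH_OPEN,np.ones((3,3),np.uint8))
    n,l,st,ce=cv2.connectedComponentsWithStats(m)
    i=1+np.argmax(st[1:,4]); l_,t_,w_,h_,a=st[i]; u,v=l_+(w_-1)/2,t_+(h_-1)/2
    return st[i].tolist(),at(p,u,v,guess[2]).round(1),ce[i].round(1),round(float(np.linalg.norm(at(p,l_,v,guess[2])-at(p,l_+w_,v,guess[2]))),1)
E
python3 - <<'E'
from h import *
for n in ["wrist","top"]:
    p=read_camera(n)
    print(cap(p,"w",[530,12,150]),cap(p,"a",[523,-84,122],15))
print(togo([530,12,400],-0.09))
E
```

```text
([182, 96, 38, 38, 1121], array([532.2,  12.1, 150. ]), array([200.7, 114.8]), 46.7) ([263, 100, 28, 28, 629], array([523.9, -82.5, 122. ]), array([276.6, 113.5]), 36.8)Traceback (most recent call last):
  File "<stdin>", line 4, in <module>
  File "h.py", line 47, in cap
    i=1+np.argmax(st[1:,4]); l_,t_,w_,h_,a=st[i]; u,v=l_+(w_-1)/2,t_+(h_-1)/2
        ~~~~~~~~~^^^^^^^^^^
    return _wrapfunc(a, 'argmax', axis=axis, out=out, **kwds)
    return bound(*args, **kwds)
ValueError: attempt to get argmax of an empty sequence
```

jog_arm:
  motion:
    - [[30,-30,20],0]
    - [[62,-67,50],0]
    - [[62,-67,100],0]
    - [[62,-67,150],0]
    - [[62,-67,200],0]

```text
t: 3.9
eef_pos: [532.1, 9.8, 200.2]
tcp_rot: [3.141, -0.001, -0.089]
ft_force: [1.4, 0.3, -0.1]
opening: 1.0
grip_force: 0.0
```

Run:
```python
from h import *
s=state();print(s["eef_pos"],s["tcp_rot"],togo([532,12,158],-0.09))
p=read_camera("wrist");cv2.imwrite("pics/w2.png",p["img"]);print(cap(p,"w",[532,12,150],60))
```

```text
[532.12894715   9.76347312 200.17858919] [ 3.14148419e+00 -7.14714992e-04 -8.87515200e-02] [-3.2700e-01 -2.2160e+00  4.2179e+01  1.0000e-03]
([220, 180, 67, 71, 3724], array([536.2,  12.6, 150. ]), array([253.3, 215.5]), 44.8)
```

View pics/w2.png

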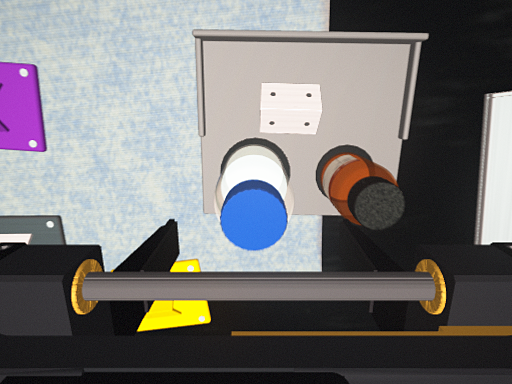

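jog_arm:
  motion:
    - [[1,-2,20],0]
    - [[1,-2,42],0]
    - [[1,-2,42],0]

```text
t: 4.25
eef_pos: [532.8, 11.3, 158.8]
tcp_rot: [3.142, 0.003, -0.09]
ft_force: [-0.2, 0.2, 0.1]
opening: 1.001
grip_force: 0.0
```

jog_arm:
  motion:
    - [[0,0,0],0]
    - [[0,0,0],0]
    - [[0,0,0],0]
    - [[0,0,0],0]
    - [[0,0,0],0]
  grip: 1

```text
t: 4.75
eef_pos: [533.4, 11.4, 160.4]
tcp_rot: [3.142, -0.001, -0.089]
ft_force: [0.7, -1.3, -0.2]
opening: 0.638
grip_force: 0.0
```

jog_arm:
  motion:
    - [[0,0,0],0]
    - [[0,0,0],0]
    - [[0,0,0],0]

```text
t: 5.05
eef_pos: [533.4, 11.5, 159.9]
tcp_rot: [3.142, -0.0, -0.089]
ft_force: [0.6, 0.3, 1.3]
opening: 0.47
grip_force: 29.9
```

jog_arm:
  motion:
    - [[0,0,-15],0]
    - [[0,0,-50],0]
    - [[0,0,-90],0]
    - [[0,0,-130],0]
    - [[0,0,-140],0]

```text
t: 5.55
eef_pos: [534.2, 11.4, 303.5]
tcp_rot: [3.141, -0.005, -0.089]
ft_force: [0.5, 0.4, -3.5]
opening: 0.47
grip_force: 29.8
```

jog_arm:
  motion:
    - [[0,20,0],0]
    - [[4,60,0],0]
    - [[8,100,0],0]
    - [[12,140,0],0]
    - [[16,180,0],0]

```text
t: 6.05
eef_pos: [532.6, -170.6, 298.3]
tcp_rot: [-3.141, 0.002, -0.089]
ft_force: [2.0, -0.2, -3.9]
opening: 0.466
grip_force: 29.8
```

jog_arm:
  motion:
    - [[5,40,0],0]
    - [[10,80,0],0]
    - [[14,115,10],0]
    - [[16,130,40],0]
    - [[16,132,80],0]

```text
t: 6.55
eef_pos: [537.2, -304.4, 218.3]
tcp_rot: [3.141, -0.001, -0.091]
ft_force: [0.5, 0.0, -4.7]
opening: 0.464
grip_force: 29.8
```

Run:
```python
from h import *
s=state();print(s["eef_pos"],s["tcp_rot"],s["ft_force"],s["grip_force"],togo([537,-302,156],-0.09))
p=read_camera("scene");cv2.imwrite("pics/s2.png",cv2.resize(p["img"][90:310,100:350],None,fx=2.4,fy=2.4))
```

```text
[ 537.16962348 -304.40823034  218.30840221] [ 3.14063715e+00 -9.75127731e-04 -9.14392057e-02] [ 0.51161901  0.04413163 -4.69357947] 29.815124814631417 [-3.8900e-01 -2.3830e+00  6.2308e+01 -1.0000e-03]
```

View pics/s2.png

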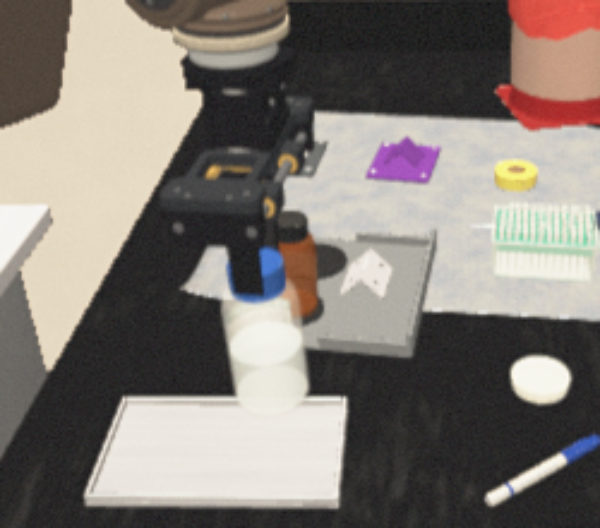

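jog_arm:
  motion:
    - [[0,-2,20],0]
    - [[0,-2,45],0]
    - [[0,-2,57],0]
    - [[0,-2,61],0]
    - [[0,-2,61],0]

```text
t: 7.1
eef_pos: [537.7, -300.0, 158.9]
tcp_rot: [-3.141, 0.0, -0.089]
ft_force: [0.1, 0.1, -2.3]
opening: 0.467
grip_force: 29.8
```

jog_arm:
  motion:
    - [[0,0,1],0]
    - [[0,0,2],0]
    - [[0,0,3],0]
    - [[0,0,3],0]

```text
t: 7.5
eef_pos: [537.7, -300.2, 156.2]
tcp_rot: [3.141, -0.0, -0.089]
ft_force: [-0.3, 0.1, -4.0]
opening: 0.471
grip_force: 29.8
```

jog_arm:
  motion:
    - [[0,0,1],0]
    - [[0,0,2],0]
    - [[0,0,2],0]

```text
t: 7.8
eef_pos: [537.7, -300.2, 154.1]
tcp_rot: [3.141, -0.0, -0.089]
ft_force: [-0.3, 0.3, -1.2]
opening: 0.466
grip_force: 29.9
```

jog_arm:
  motion:
    - [[0,0,1],0]
    - [[0,0,1],0]

```text
t: 8.0
eef_pos: [538.0, -300.3, 154.0]
tcp_rot: [3.141, -0.001, -0.089]
ft_force: [-1.7, 1.0, 7.7]
opening: 0.466
grip_force: 30.1
```

Contact at 154. Release, then go up and over to the amber bottle.

jog_arm:
  motion:
    - [[0,0,-1],0]
    - [[0,0,-1],0]
    - [[0,0,-1],0]
    - [[0,0,-1],0]
    - [[0,0,-1],0]
  grip: 0

```text
t: 8.5
eef_pos: [537.6, -300.2, 153.8]
tcp_rot: [3.142, 0.0, -0.089]
ft_force: [-0.5, -0.5, -0.1]
opening: 0.832
grip_force: 0.0
```

jog_arm:
  motion:
    - [[0,0,0],0]
    - [[0,0,0],0]
    - [[0,0,-10],0]
    - [[0,0,-50],0]
    - [[0,0,-80],0]

```text
t: 9.0
eef_pos: [537.7, -300.2, 236.1]
tcp_rot: [3.141, -0.001, -0.089]
ft_force: [0.5, 0.2, 0.2]
opening: 1.0
grip_force: 0.0
```

jog_arm:
  motion:
    - [[0,-45,0],0]
    - [[0,-90,0],0]
    - [[-5,-135,0],0]
    - [[-10,-180,0],0]
    - [[-30,-215,0],0]

```text
t: 9.5
eef_pos: [527.4, -81.2, 234.6]
tcp_rot: [3.141, -0.002, -0.088]
ft_force: [0.5, -0.8, -0.8]
opening: 1.0
grip_force: 0.0
```

Run:
```python
from h import *
s=state();p=read_camera("wrist");print(s["eef_pos"],s["tcp_rot"],togo([523.5,-83,132],-0.09))
cv2.imwrite("pics/w3.png",p["img"]);print(cap(p,"a",[524,-83,122],60))
```

```text
[527.40474694 -81.24773624 234.6226647 ] [ 3.14145191e+00 -1.50397166e-03 -8.83113452e-02] [-8.50000e-02  5.67700e+00  1.02556e+02  3.00000e-03]
([238, 170, 83, 88, 4459], array([508. , -98.3, 122. ]), array([274.5, 216.3]), 73.1)
```

View pics/w3.png

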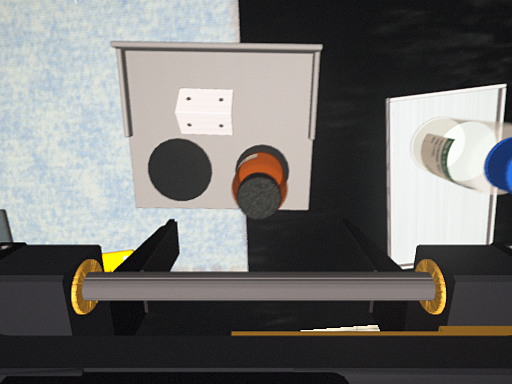

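Run:
```python
from h import *
p=read_camera("wrist");s=state()
print("amber",at(p,259.5,194,122))
cv=cut_out
for o,z in [("rest",6),("disc_large",10),("bay",6)]:
    for r in cv(o,p)[:1]:
        print(o,r["p"],r["box"],*poly(p,r,z))
        if o=="disc_large":
            c=max(cv2.findContours(r["region"].astype(np.uint8),0,1)[0],key=cv2.contourArea)
            q=np.array([at(p,u,v,10)[:2] for u,v in c[:,0]],np.float32); print(cv2.fitEllipse(q))
print("disc",at(p,180,169,10))
g=cv2.cvtColor(p["img"],6)
print(s["eef_pos"],togo([523.5,-83,132],-0.09))
```

```text
amber [523.75803607 -78.62663916 122.        ]
rest 0.66 [180.6, 87.6, 237.8, 131.2] [600.1 -25.5  51.6  65.2] -0.106
disc_large 0.59 [151.8, 134.6, 218.2, 195.7] [533.9  12.5  76.2  76.9] -0.086
((533.7606201171875, 12.443119049072266), (76.1901626586914, 76.50602722167969), 17.414152145385742)
bay 0.64 [115.7, 32.9, 327.4, 205.0] [575.8 -39.  194.4 232.8] -0.108
disc [530.37626368  17.15364026  10.        ]
[525.30331272 -79.68680465 234.85384556] [-3.83100e+00 -2.30000e-01  1.02641e+02  1.00000e-03]
```

jog_arm:
  motion:
    - [[-1,2.5,40],0]
    - [[-1,2.5,80],0]
    - [[-1,2.5,98],0]
    - [[-1,2.5,102],0]
    - [[-1,2.5,102],0]

```text
t: 10.25
eef_pos: [526.0, -86.7, 131.8]
tcp_rot: [3.142, 0.0, -0.09]
ft_force: [-0.6, -0.5, 0.1]
opening: 0.999
grip_force: 0.0
```

jog_arm:
  motion:
    - [[0,0,0],0]
    - [[0,0,0],0]
    - [[0,0,0],0]
    - [[0,0,0],0]
    - [[0,0,0],0]
  grip: 1

```text
t: 10.75
eef_pos: [525.7, -85.7, 132.2]
tcp_rot: [3.141, -0.001, -0.089]
ft_force: [-0.7, 0.5, -0.2]
opening: 0.634
grip_force: 0.0
```

jog_arm:
  motion:
    - [[0,0,0],0]
    - [[0,0,0],0]
    - [[0,0,0],0]
    - [[0,0,0],0]

```text
t: 11.15
eef_pos: [525.6, -85.7, 131.9]
tcp_rot: [3.142, 0.0, -0.089]
ft_force: [-1.3, 1.3, 0.7]
opening: 0.402
grip_force: 30.0
```

jog_arm:
  motion:
    - [[0,0,-15],0]
    - [[0,0,-50],0]
    - [[-20,30,-60],0]
    - [[-40,65,-60],0]
    - [[-60,105,-60],0]

```text
t: 11.65
eef_pos: [455.7, -185.4, 192.2]
tcp_rot: [3.141, -0.001, -0.088]
ft_force: [0.3, -0.5, -1.4]
opening: 0.402
grip_force: 30.0
```

jog_arm:
  motion:
    - [[-5,40,0],0]
    - [[-8,80,0],0]
    - [[-9,110,0],0]
    - [[-9,122,10],0]
    - [[-9,122,40],0]

```text
t: 12.15
eef_pos: [437.2, -307.6, 152.6]
tcp_rot: [3.139, -0.004, -0.091]
ft_force: [0.3, -0.2, -2.9]
opening: 0.404
grip_force: 30.0
```

jog_arm:
  motion:
    - [[0,0,15],0]
    - [[0,0,22],0]
    - [[0,0,22],0]
    - [[0,0,22],0]

```text
t: 12.55
eef_pos: [437.1, -305.5, 130.3]
tcp_rot: [3.141, -0.0, -0.089]
ft_force: [0.2, -0.8, -2.3]
opening: 0.404
grip_force: 30.0
```

jog_arm:
  motion:
    - [[0,0,2],0]
    - [[0,0,3.5],0]
    - [[0,0,3.5],0]

```text
t: 12.85
eef_pos: [436.8, -305.7, 126.6]
tcp_rot: [3.141, -0.0, -0.089]
ft_force: [-0.1, -0.4, -1.7]
opening: 0.405
grip_force: 30.0
```

jog_arm:
  motion:
    - [[0,0,1],0]
    - [[0,0,1],0]

```text
t: 13.05
eef_pos: [436.9, -305.8, 125.8]
tcp_rot: [3.141, -0.001, -0.089]
ft_force: [0.5, 1.0, 3.0]
opening: 0.4
grip_force: 30.0
```

jog_arm:
  motion:
    - [[0,0,-0.5],0]
    - [[0,0,-0.5],0]
    - [[0,0,-0.5],0]
    - [[0,0,-0.5],0]
    - [[0,0,-0.5],0]
  grip: 0

```text
t: 13.55
eef_pos: [436.7, -305.7, 125.9]
tcp_rot: [3.142, -0.0, -0.089]
ft_force: [0.5, 0.4, -0.5]
opening: 0.77
grip_force: 0.0
```

jog_arm:
  motion:
    - [[0,0,0],0]
    - [[0,0,0],0]
    - [[0,0,-10],0]
    - [[0,0,-55],0]
    - [[0,0,-105],0]

```text
t: 14.05
eef_pos: [436.2, -305.3, 231.9]
tcp_rot: [-3.14, 0.002, -0.089]
ft_force: [1.4, 0.2, -0.8]
opening: 0.998
grip_force: 0.0
```

jog_arm:
  motion:
    - [[10,-45,0],0]
    - [[20,-90,0],0]
    - [[30,-135,0],0]
    - [[45,-180,0],0]
    - [[60,-225,0],0]

```text
t: 14.55
eef_pos: [516.9, -85.2, 232.0]
tcp_rot: [3.141, -0.001, -0.089]
ft_force: [0.9, -0.8, -0.3]
opening: 0.999
grip_force: 0.0
```

jog_arm:
  motion:
    - [[20,-40,0],0]
    - [[38,-61,0],0]
    - [[38,-61,0],0]
    - [[38,-61,0],0]

```text
t: 14.95
eef_pos: [559.7, -29.2, 231.2]
tcp_rot: [3.141, 0.0, -0.088]
ft_force: [0.1, -0.4, -0.7]
opening: 0.997
grip_force: 0.0
```

Run:
```python
from h import *
p=read_camera("wrist");s=state();print(s["eef_pos"],s["tcp_rot"])
cv2.imwrite("pics/w4.png",p["img"])
for o,z in [("rest",6),("disc_large",10),("disc_small",10)]:
    for r in cut_out(o,p)[:2]:
        c=max(cv2.findContours(r["region"].astype(np.uint8),0,1)[0],key=cv2.contourArea)
        q=np.array([at(p,u,v,10)[:2] for u,v in c[:,0]],np.float32)
        print(o,r["p"],r["box"],*poly(p,r,z),cv2.fitEllipse(q)[:2])
p=read_camera("top")
for o,z in [("bottle_amber",60),("bottle_white",70),("side_tray",10),("stand",8)]:
    for r in cut_out(o,p)[:1]: print(o,r["p"],r["box"],*poly(p,r,z))
```

```text
[559.36436082 -29.77956669 231.1724805 ] [ 3.14135583e+00  2.11682269e-04 -8.89864325e-02]
rest 0.72 [229.3, 117.1, 281.2, 158.9] [599.1 -28.8  50.4  63. ] -0.132 ((599.5206909179688, -28.896011352539062), (55.77048873901367, 70.52117156982422))
rest 0.17 [164.2, 66.1, 375.8, 230.9] [575.4 -41.6 194.3 233.6] -0.112 ((577.9752807617188, -41.44696807861328), (219.68190002441406, 263.0516662597656))
disc_large 0.59 [195.6, 162.5, 257.1, 225.8] [533.6  12.2  76.9  75.5] 0.684 ((533.5333862304688, 12.554998397827148), (75.55821228027344, 76.75975799560547))
disc_small 0.68 [282.7, 167.0, 332.3, 217.0] [523.5 -86.2  62.9  63. ] -0.068 ((523.6327514648438, -86.40996551513672), (63.031551361083984, 64.12908935546875))
bottle_amber 0.91 [370.0, 244.2, 402.8, 270.2] [ 432.9 -301.9   56.1   80.7] -0.009
bottle_white 0.98 [357.2, 197.9, 408.5, 228.8] [ 536.2 -297.4   68.3  102.6] 0.132
side_tray 0.6 [351.3, 189.0, 414.0, 283.3] [ 486.2 -305.   222.1  133.8] 0.03
stand 0.78 [115.6, 158.0, 163.3, 199.0] [627.4 287.3  92.3 110.8] -0.146
```

View pics/w4.png

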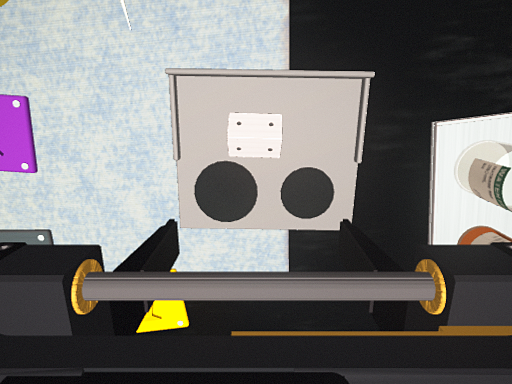

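jog_arm:
  motion:
    - [[20,-2,40],0.02]
    - [[40,-4.5,80],0.02]
    - [[40,-4.5,120],0.02]
    - [[40,-4.5,150],0.02]
    - [[40,-4.5,160],0.02]

```text
t: 15.9
eef_pos: [598.8, -28.6, 67.9]
tcp_rot: [-3.141, 0.005, -0.109]
ft_force: [0.4, -0.2, 0.5]
opening: 1.003
grip_force: 0.0
```

Run:
```python
from h import *
p=read_camera("wrist");p=read_camera("wrist");s=state();print(s["eef_pos"],s["tcp_rot"])
for r in cut_out("rest",p)[:1]: print(r["p"],r["box"],*poly(p,r,6))
print(togo([599.3,-28.9,34.5],-0.11))
cv2.imwrite("pics/w5.png",p["img"])
```

```text
[599.65667107 -28.73972682  70.05734464] [-3.14159198e+00  2.10759860e-03 -1.09415302e-01]
0.86 [211.5, 184.1, 305.6, 248.8] [598.2 -28.7  51.1  68.4] -0.138
[-1.0040e+00  2.3900e-01  3.6944e+01  1.0000e-03]
```

View pics/w5.png

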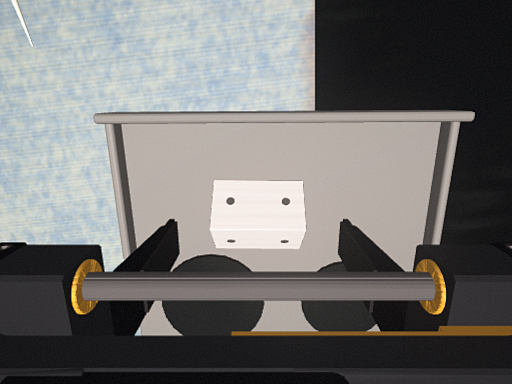

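jog_arm:
  motion:
    - [[-0.5,0,15],0.02]
    - [[-0.5,0,30],0.02]
    - [[-0.5,0,35.5],0.02]
    - [[-0.5,0,35.5],0.02]

```text
t: 16.45
eef_pos: [599.5, -28.6, 35.3]
tcp_rot: [3.142, 0.0, -0.129]
ft_force: [0.4, -0.1, 0.2]
opening: 1.002
grip_force: 0.0
```

jog_arm:
  motion:
    - [[0,0,0],0]
    - [[0,0,0],0]
    - [[0,0,0],0]
    - [[0,0,0],0]
    - [[0,0,0],0]
  grip: 1

```text
t: 16.95
eef_pos: [599.6, -28.6, 35.6]
tcp_rot: [3.141, -0.0, -0.129]
ft_force: [0.2, 0.4, -0.2]
opening: 0.642
grip_force: 0.4
```

jog_arm:
  motion:
    - [[0,0,0],0]
    - [[0,0,0],0]
    - [[0,0,0],0]

```text
t: 17.25
eef_pos: [599.6, -28.6, 35.5]
tcp_rot: [3.142, -0.0, -0.129]
ft_force: [-0.2, -0.1, 1.3]
opening: 0.628
grip_force: 30.0
```

jog_arm:
  motion:
    - [[0,0,-15],0]
    - [[0,0,-50],0]
    - [[-10,-10,-95],0]
    - [[-40,-40,-110],0]
    - [[-65,-80,-120],0]

```text
t: 17.75
eef_pos: [544.8, 59.0, 158.0]
tcp_rot: [-3.141, -0.003, -0.132]
ft_force: [0.2, 1.1, -0.8]
opening: 0.623
grip_force: 30.0
```

jog_arm:
  motion:
    - [[-30,-38,0],0]
    - [[-60,-76,0],0]
    - [[-90,-114,0],0]
    - [[-120,-150,0],-0.03]
    - [[-145,-180,0],-0.05]

```text
t: 18.25
eef_pos: [423.3, 258.0, 156.4]
tcp_rot: [-3.141, -0.001, -0.077]
ft_force: [-0.1, 0.8, -0.2]
opening: 0.629
grip_force: 30.0
```

jog_arm:
  motion:
    - [[-5,-25,0],0]
    - [[-10,-40,0],0]
    - [[-10,-40,0],0]
    - [[-10,-40,0],0]

```text
t: 18.65
eef_pos: [417.9, 296.8, 155.9]
tcp_rot: [3.142, -0.0, -0.078]
ft_force: [0.2, 0.2, -0.4]
opening: 0.626
grip_force: 30.0
```

Run:
```python
from h import *
p=read_camera("wrist");s=state();print(s["eef_pos"],s["tcp_rot"])
cv2.imwrite("pics/w6.png",p["img"])
for r in cut_out("stand",p)[:3]: print(r["p"],r["box"],*poly(p,r,8))
```

```text
[418.04884402 296.38902542 155.74032278] [ 3.14148669e+00 -1.75547827e-04 -7.92862512e-02]
0.93 [355.0, 153.4, 472.7, 243.6] [385.8 145.1  91.3 112.4] 0.057
```

View pics/w6.png

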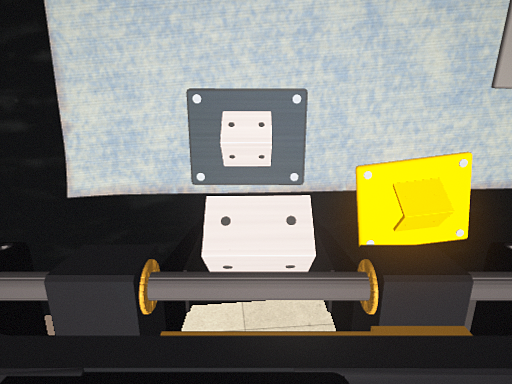

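Run:
```python
from h import *
p=read_camera("wrist");s=state();print(s["eef_pos"],s["tcp_rot"][2])
im=p["img"].astype(int);vv,uu=np.mgrid[:384,:512]
win=(uu>170)&(uu<325)&(vv>75)&(vv<192)
m=win&(im.max(2)<115)&(vv<190)
m=cv2.morphologyEx(m.astype(np.uint8),2,np.ones((3,3),np.uint8))
n,l,st,ce=cv2.connectedComponentsWithStats(m); i=1+np.argmax(st[1:,4]); print(st[i])
print(poly(p,{"region":l==i},8))
c=max(cv2.findContours((l==i).astype(np.uint8),0,1)[0],key=cv2.contourArea)
# screw heads / mate: bright inside the plate
h=cv2.fillPoly(np.zeros((384,512),np.uint8),[cv2.convexHull(c)],1)
b=(h>0)&(im.min(2)>150); n,l,st,ce=cv2.connectedComponentsWithStats(b.astype(np.uint8))
S=[]
for j in range(1,n):
    if st[j][4]>15:
        w=at(p,*ce[j],8); print(st[j],ce[j].round(1),w.round(1))
        if st[j][4]<200: S.append(w)
S=np.array(S);print(S.mean(0))
for r in cut_out("rest",p)[:3]:print("rest",r["p"],r["box"])
p=read_camera("top")
for r in cut_out("stand",p)[:3]: print(r["p"],r["box"],*poly(p,r,8))
```

```text
[418.25190118 296.13696575 155.5923455 ] -0.0802616426417424
[187  89 117   5 365]
(array([504.8, 300.8,   3.4, 104.2]), np.float64(-0.08))
nan
rest 0.57 [204.1, 196.7, 315.0, 272.3]
0.82 [115.9, 158.7, 166.3, 201.7] [628.1 286.2  92.3 114.3] -0.128
0.7 [170.1, 263.4, 213.5, 302.9] [384.6 146.8  90.9 107.5] 0.008
0.64 [104.6, 225.5, 154.5, 272.4] [464.  303.3  88.9 113.4] -0.109<stdin>:18: RuntimeWarning: Mean of empty slice.
  ret = ret.dtype.type(ret / rcount)
```

Run:
```python
from h import *
p=read_camera("wrist");s=state()
im=p["img"].astype(int);print(im[95,240],im[140,205],im[100,180],im[140,240],im[180,250])
m=np.zeros((384,512),np.uint8);m[78:190,172:320]=1
g=im.mean(2);m&=(g<130).astype(np.uint8)
m=cv2.morphologyEx(m,2,np.ones((3,3),np.uint8))
n,l,st,ce=cv2.connectedComponentsWithStats(m); i=1+np.argmax(st[1:,4]); print(st[i]); m=(l==i)
print(poly(p,{"region":m},8))
h=cv2.fillPoly(np.zeros((384,512),np.uint8),[cv2.convexHull(np.argwhere(m)[:,::-1].astype(np.int32))],1)
b=((h>0)&(g>165)).astype(np.uint8); n,l,st,ce=cv2.connectedComponentsWithStats(b)
for j in range(1,n):
    if st[j][4]>15: print(st[j],ce[j].round(1),at(p,*ce[j],8).round(1))
    if st[j][4]>800: print("mate",poly(p,{"region":l==j},8))
print(s["eef_pos"],s["tcp_rot"][2])
```

```text
[119 109 102] [110 107  97] [210 210 202] [230 234 243] [117 112 107]
[ 186   89  121   96 8131]
(array([462.7, 303.5,  87.9, 108.9]), np.float64(-0.08))
[192  95   9   9  67] [195.7  99. ] [501.6 346.    8. ]
[292  95   9   9  67] [295.9  99. ] [494.3 255.8   8. ]
[ 219  112   53   55 2675] [245.5 138.9] [462.4 304.4   8. ]
mate (array([461.7, 304.9,  50.1,  48.8]), np.float64(-0.08))
[196 173   9   9  54] [199.7 176.8] [429.7 351.8   8. ]
[290 173   8   9  57] [293.5 177.1] [422.2 261.5   8. ]
[418.19372766 296.47549985 155.4115271 ] -0.08004050751456737
```

jog_arm:
  motion:
    - [[20,-5,10],0]
    - [[43.5,-10.8,30],0]
    - [[43.5,-10.8,60],0]
    - [[43.5,-10.8,80],0]
    - [[43.5,-10.8,80],0]

```text
t: 19.5
eef_pos: [461.4, 303.4, 73.1]
tcp_rot: [3.139, 0.004, -0.08]
ft_force: [-0.3, -0.8, -0.7]
opening: 0.629
grip_force: 30.0
```

Run:
```python
from h import *
p=read_camera("wrist");s=state();print(s["eef_pos"],s["tcp_rot"],togo([462.4,303.8,44],-.081))
```

```text
[461.90424943 303.8413096   74.60503235] [ 3.14020692e+00  2.11054849e-03 -7.95690744e-02] [4.9700e-01 2.0000e-03 3.0605e+01 1.0000e-03]
```

jog_arm:
  motion:
    - [[0.5,0,12],0]
    - [[0.5,0,22],0]
    - [[0.5,0,27],0]
    - [[0.5,0,29],0]
    - [[0.5,0,29],0]

```text
t: 20.05
eef_pos: [462.6, 304.2, 46.2]
tcp_rot: [3.141, 0.0, -0.079]
ft_force: [-0.3, 0.4, 0.1]
opening: 0.625
grip_force: 30.0
```

jog_arm:
  motion:
    - [[0,0,1],0]
    - [[0,0,1],0]

```text
t: 20.25
eef_pos: [462.8, 304.3, 45.6]
tcp_rot: [-3.141, -0.0, -0.079]
ft_force: [-0.2, -0.0, -0.5]
opening: 0.626
grip_force: 30.0
```

jog_arm:
  motion:
    - [[0,0,1],0]
    - [[0,0,1],0]

```text
t: 20.45
eef_pos: [462.7, 304.3, 44.4]
tcp_rot: [3.142, -0.0, -0.079]
ft_force: [0.0, 0.6, -0.9]
opening: 0.627
grip_force: 30.0
```

jog_arm:
  motion:
    - [[0,0,1],0]
    - [[0,0,1],0]

```text
t: 20.65
eef_pos: [462.8, 304.3, 43.5]
tcp_rot: [-3.142, -0.0, -0.079]
ft_force: [-0.0, -0.2, 1.9]
opening: 0.627
grip_force: 30.0
```

jog_arm:
  motion:
    - [[0,0,0],0]
    - [[0,0,0],0]
    - [[0,0,0],0]
    - [[0,0,0],0]
    - [[0,0,0],0]
  grip: 0

```text
t: 21.15
eef_pos: [462.7, 304.2, 43.4]
tcp_rot: [3.141, -0.0, -0.079]
ft_force: [0.2, -0.2, -0.8]
opening: 0.974
grip_force: 0.0
```

jog_arm:
  motion:
    - [[0,0,0],0]
    - [[0,0,-10],0]
    - [[0,0,-40],0]
    - [[-20,0,-80],0]
    - [[-50,0,-115],0]

```text
t: 21.65
eef_pos: [413.2, 308.1, 160.3]
tcp_rot: [-3.141, -0.001, -0.08]
ft_force: [-0.1, 0.6, -0.7]
opening: 0.995
grip_force: 0.0
```

Run:
```python
from h import *
p=read_camera("wrist");p=read_camera("wrist");s=state();print(s["eef_pos"],s["tcp_rot"])
cv2.imwrite("pics/w7.png",p["img"])
for r in cut_out("rest",p)[:2]: print(r["p"],r["box"],*poly(p,r,13.7))
```

```text
[411.48135648 308.90272315 162.81998886] [-3.13851059 -0.00439003 -0.0778746 ]
0.72 [226.5, 102.3, 294.1, 157.6] [462.4 303.6  51.7  65.2] -0.078
```

View pics/w7.png

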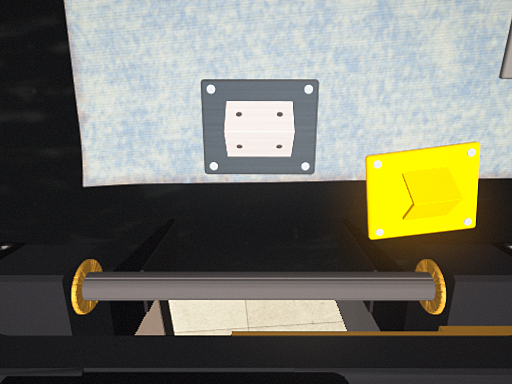

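jog_arm:
  motion:
    - [[20,20,-30],0]
    - [[45,55,-60],0]
    - [[65,100,-75],0]
    - [[80,147,-75],0]
    - [[95,194,-75],0]

```text
t: 22.3
eef_pos: [492.6, 107.4, 233.2]
tcp_rot: [3.141, -0.0, -0.079]
ft_force: [0.8, 0.6, 0.6]
opening: 0.999
grip_force: 0.0
```

jog_arm:
  motion:
    - [[0,48,0],0]
    - [[0,96,0],0]
    - [[0,144,0],0]
    - [[0,192,0],0]
    - [[0,240,0],0]

```text
t: 22.8
eef_pos: [472.4, -132.2, 232.7]
tcp_rot: [-3.141, 0.001, -0.08]
ft_force: [0.8, -0.5, 0.3]
opening: 0.999
grip_force: 0.0
```

jog_arm:
  motion:
    - [[-5,48,0],0]
    - [[-12,96,0],0]
    - [[-20,144,0],0]
    - [[-21,177,0],0]
    - [[-21,177,0],0]

```text
t: 23.3
eef_pos: [437.1, -308.7, 232.3]
tcp_rot: [3.142, 0.001, -0.083]
ft_force: [0.1, 0.5, 0.3]
opening: 0.999
grip_force: 0.0
```

Run:
```python
from h import *
p=read_camera("wrist");p=read_camera("wrist");s=state();print(s["eef_pos"],s["tcp_rot"],togo([436.5,-305.8,127],-0.089))
cv2.imwrite("pics/w8.png",p["img"]);
```

```text
[ 437.37659342 -305.19596761  232.41625937] [-3.14052576e+00  1.30159933e-03 -8.11162656e-02] [-8.25000e-01  6.73000e-01  1.05416e+02  8.00000e-03]
```

View pics/w8.png

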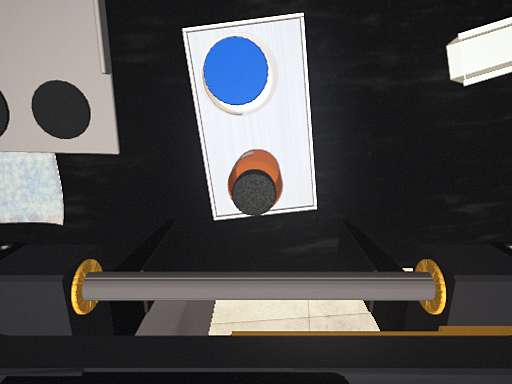

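jog_arm:
  motion:
    - [[-1,0.7,40],0]
    - [[-1,0.7,80],0]
    - [[-1,0.7,100],0]
    - [[-1,0.7,106],0]
    - [[-1,0.7,106],0]

```text
t: 23.9
eef_pos: [436.9, -304.3, 127.0]
tcp_rot: [-3.141, 0.001, -0.078]
ft_force: [0.1, -0.2, 0.0]
opening: 0.998
grip_force: 0.0
```

jog_arm:
  motion:
    - [[0,0,0],0]
    - [[0,0,0],0]
    - [[0,0,0],0]
    - [[0,0,0],0]
    - [[0,0,0],0]
  grip: 1

```text
t: 24.4
eef_pos: [436.8, -305.3, 127.8]
tcp_rot: [3.141, -0.0, -0.079]
ft_force: [-0.2, 0.4, 0.0]
opening: 0.634
grip_force: 0.0
```

jog_arm:
  motion:
    - [[0,0,0],0]
    - [[0,0,0],0]
    - [[0,0,0],0]
    - [[0,0,0],0]

```text
t: 24.8
eef_pos: [436.7, -305.1, 127.4]
tcp_rot: [-3.142, 0.0, -0.079]
ft_force: [0.3, -0.1, 0.2]
opening: 0.402
grip_force: 30.0
```

jog_arm:
  motion:
    - [[0,0,-15],0]
    - [[0,0,-45],0]
    - [[0,-25,-60],0]
    - [[8,-60,-60],0]
    - [[20,-100,-60],0]

```text
t: 25.3
eef_pos: [464.5, -206.5, 187.8]
tcp_rot: [3.141, -0.001, -0.081]
ft_force: [-0.2, 0.1, -0.8]
opening: 0.399
grip_force: 30.0
```

jog_arm:
  motion:
    - [[15,-40,0],0]
    - [[30,-80,0],0]
    - [[43,-110,0],0]
    - [[50,-125,5],0]
    - [[50,-125,20],0]

```text
t: 25.8
eef_pos: [525.6, -84.5, 167.9]
tcp_rot: [3.141, -0.002, -0.077]
ft_force: [0.8, -0.2, -2.9]
opening: 0.402
grip_force: 30.0
```

jog_arm:
  motion:
    - [[0,0,15],0]
    - [[0,0,25],0]
    - [[0,0,29],0]
    - [[0,0,29],0]

```text
t: 26.2
eef_pos: [524.2, -86.5, 138.1]
tcp_rot: [-3.142, 0.001, -0.08]
ft_force: [-0.2, 0.1, -1.2]
opening: 0.401
grip_force: 30.0
```

Run:
```python
from h import *
p=read_camera("wrist");s=state();print(s["eef_pos"],s["tcp_rot"],s["ft_force"],togo([524.3,-86.3,133.4],-0.079))
for o in ["disc_small","disc_large"]:
  for r in cut_out(o,p)[:1]: print(o,r["p"],r["box"],*poly(p,r,10))
```

```text
[524.38709521 -86.58794836 138.51817063] [ 3.14151469e+00  6.23744034e-06 -7.94813044e-02] [ 0.85434472  0.37387761 -2.16309372] [-0.11  -0.28   5.118 -0.   ]
disc_small 0.91 [224.6, 150.8, 294.1, 196.7] [538.2 -88.7  37.8  64.8] -0.11
disc_large 0.82 [104.8, 143.7, 189.5, 229.6] [533.9  12.9  75.7  76.5] 0.651
```

jog_arm:
  motion:
    - [[0,0,2],0]
    - [[0,0,4],0]
    - [[0,0,4],0]

```text
t: 26.65
eef_pos: [524.2, -86.4, 134.3]
tcp_rot: [3.142, 0.0, -0.079]
ft_force: [-0.4, -0.1, -1.9]
opening: 0.398
grip_force: 30.0
```

jog_arm:
  motion:
    - [[0,0,1],0]
    - [[0,0,1],0]

```text
t: 26.85
eef_pos: [524.4, -86.4, 133.4]
tcp_rot: [3.141, -0.0, -0.079]
ft_force: [0.1, -0.5, -1.8]
opening: 0.401
grip_force: 30.0
```

jog_arm:
  motion:
    - [[0,0,1],0]
    - [[0,0,1],0]

```text
t: 27.05
eef_pos: [524.8, -86.5, 133.3]
tcp_rot: [3.141, -0.002, -0.079]
ft_force: [-1.2, 2.6, 8.4]
opening: 0.401
grip_force: 30.1
```

jog_arm:
  motion:
    - [[0,0,0],0]
    - [[0,0,0],0]

```text
t: 27.25
eef_pos: [524.8, -86.4, 133.3]
tcp_rot: [3.141, -0.002, -0.079]
ft_force: [-0.4, 1.5, 8.6]
opening: 0.404
grip_force: 30.1
```

jog_arm:
  motion:
    - [[0,0,-0.8],0]
    - [[0,0,-0.8],0]
    - [[0,0,-0.8],0]
    - [[0,0,-0.8],0]
    - [[0,0,-0.8],0]
  grip: 0

```text
t: 27.75
eef_pos: [524.3, -86.4, 133.1]
tcp_rot: [3.142, 0.0, -0.079]
ft_force: [0.6, -0.2, -0.0]
opening: 0.766
grip_force: 0.0
```

jog_arm:
  motion:
    - [[0,0,0],0]
    - [[0,0,0],0]
    - [[0,0,-10],0]
    - [[0,0,-55],0]
    - [[0,0,-102],0]

```text
t: 28.25
eef_pos: [523.8, -86.3, 236.4]
tcp_rot: [-3.141, 0.002, -0.079]
ft_force: [0.9, -0.9, 0.1]
opening: 1.0
grip_force: 0.0
```

jog_arm:
  motion:
    - [[5,45,0],0]
    - [[10,90,0],0]
    - [[18,135,0],0]
    - [[25,180,0],0]
    - [[30,212,0],0]

```text
t: 28.75
eef_pos: [537.2, -302.8, 236.0]
tcp_rot: [3.141, -0.001, -0.08]
ft_force: [0.7, 0.6, 0.9]
opening: 1.001
grip_force: 0.0
```

Run:
```python
from h import *
p=read_camera("wrist");p=read_camera("wrist");p=read_camera("wrist");s=state();print(s["eef_pos"],s["tcp_rot"],togo([537.8,-300.3,155],-0.079))
print(cap(p,"w",[537,-300,144],60))
p=read_camera("top");print(cap(p,"a",[523,-87,122],15))
```

```text
[ 537.06427621 -301.61709392  235.38763004] [ 3.14155653e+00  3.68931446e-05 -8.16850528e-02] [ 6.2600e-01 -1.3730e+00  8.0388e+01 -3.0000e-03]
([224, 171, 56, 59, 2633], array([ 538.8, -298.9,  144. ]), array([251.6, 200.4]), 44.7)
([287, 210, 16, 16, 207], array([522.4, -85. , 122. ]), array([294.1, 217.3]), 34.6)
```

jog_arm:
  motion:
    - [[0.5,-1,35],0]
    - [[0.5,-1,65],0]
    - [[0.5,-1,77],0]
    - [[0.5,-1,80],0]
    - [[0.5,-1,80],0]

```text
t: 29.45
eef_pos: [538.4, -298.8, 156.0]
tcp_rot: [3.141, -0.001, -0.079]
ft_force: [-0.0, -0.0, 0.3]
opening: 1.0
grip_force: 0.0
```

jog_arm:
  motion:
    - [[0,0,0],0]
    - [[0,0,0],0]
    - [[0,0,0],0]
    - [[0,0,0],0]
    - [[0,0,0],0]
  grip: 1

```text
t: 29.95
eef_pos: [538.0, -299.2, 155.4]
tcp_rot: [3.141, -0.0, -0.079]
ft_force: [-0.4, -0.2, 0.3]
opening: 0.637
grip_force: 0.0
```

jog_arm:
  motion:
    - [[0,0,0],0]
    - [[0,0,0],0]
    - [[0,0,0],0]
    - [[0,0,0],0]

```text
t: 30.35
eef_pos: [538.0, -299.2, 155.2]
tcp_rot: [3.141, -0.0, -0.079]
ft_force: [0.4, -0.4, 0.1]
opening: 0.47
grip_force: 29.9
```

jog_arm:
  motion:
    - [[0,0,-15],0]
    - [[0,0,-50],0]
    - [[0,0,-90],0]
    - [[0,0,-130],0]
    - [[0,0,-145],0]

```text
t: 30.85
eef_pos: [538.5, -299.4, 303.9]
tcp_rot: [3.139, -0.004, -0.079]
ft_force: [-0.2, 0.2, -3.0]
opening: 0.468
grip_force: 29.9
```

jog_arm:
  motion:
    - [[0,-20,0],0]
    - [[-4,-60,0],0]
    - [[-8,-100,0],0]
    - [[-12,-140,0],0]
    - [[-16,-180,0],0]

```text
t: 31.35
eef_pos: [535.4, -116.0, 298.9]
tcp_rot: [-3.141, 0.002, -0.079]
ft_force: [1.1, -0.6, -3.3]
opening: 0.468
grip_force: 29.9
```

jog_arm:
  motion:
    - [[-5,-40,0],0]
    - [[-9,-80,0],0]
    - [[-12,-115,0],0]
    - [[-13,-130,10],0]
    - [[-13,-130,40],0]

```text
t: 31.85
eef_pos: [533.8, 14.5, 260.6]
tcp_rot: [-3.141, -0.003, -0.076]
ft_force: [0.9, -0.5, -3.8]
opening: 0.465
grip_force: 29.9
```

Run:
```python
from h import *
p=read_camera("top");p=read_camera("top");s=state();print(s["eef_pos"],s["tcp_rot"],s["ft_force"],togo([533.7,12.5,161.2],-0.079))
```

```text
[531.6113768   13.00852443 256.27933233] [ 3.14156847  0.00745208 -0.07808205] [-1.25977963 -0.42322122 -3.57831709] [2.1220e+00 3.4400e-01 9.5079e+01 1.0000e-03]
```

jog_arm:
  motion:
    - [[0,0,30],0]
    - [[0,0,65],0]
    - [[0,0,85],0]
    - [[0,0,90],0]
    - [[0,0,90],0]

```text
t: 32.45
eef_pos: [533.7, 11.8, 170.1]
tcp_rot: [3.142, 0.001, -0.08]
ft_force: [-0.0, -0.3, -3.8]
opening: 0.467
grip_force: 29.9
```

jog_arm:
  motion:
    - [[0,0,2],0]
    - [[0,0,4],0]
    - [[0,0,4],0]
    - [[0,0,4],0]

```text
t: 32.85
eef_pos: [533.8, 12.2, 166.7]
tcp_rot: [3.141, -0.001, -0.079]
ft_force: [1.0, 0.5, -3.2]
opening: 0.461
grip_force: 29.9
```

jog_arm:
  motion:
    - [[0,0,2],0]
    - [[0,0,4],0]
    - [[0,0,4],0]

```text
t: 33.15
eef_pos: [533.5, 12.2, 161.9]
tcp_rot: [3.142, 0.0, -0.079]
ft_force: [-0.5, -1.2, -3.6]
opening: 0.467
grip_force: 29.9
```

jog_arm:
  motion:
    - [[0,0,1],0]
    - [[0,0,1],0]

```text
t: 33.35
eef_pos: [533.7, 12.2, 161.2]
tcp_rot: [3.141, -0.0, -0.079]
ft_force: [-0.0, -0.4, -1.3]
opening: 0.463
grip_force: 29.9
```

jog_arm:
  motion:
    - [[0,0,1],0]
    - [[0,0,1],0]

```text
t: 33.55
eef_pos: [534.1, 12.1, 161.2]
tcp_rot: [3.141, -0.002, -0.079]
ft_force: [-1.8, 1.3, 8.3]
opening: 0.463
grip_force: 30.1
```

Contact. Release, rise and back off to check.

jog_arm:
  motion:
    - [[0,0,-0.8],0]
    - [[0,0,-0.8],0]
    - [[0,0,-0.8],0]
    - [[0,0,-0.8],0]
    - [[0,0,-0.8],0]
  grip: 0

```text
t: 34.05
eef_pos: [533.7, 12.2, 160.9]
tcp_rot: [3.142, 0.0, -0.079]
ft_force: [0.3, 0.3, 0.7]
opening: 0.831
grip_force: 0.0
```

jog_arm:
  motion:
    - [[0,0,0],0]
    - [[0,0,0],0]
    - [[0,0,-10],0]
    - [[0,0,-55],0]
    - [[0,0,-100],0]

```text
t: 34.55
eef_pos: [533.2, 12.2, 262.4]
tcp_rot: [3.142, 0.002, -0.079]
ft_force: [1.1, -0.1, 0.6]
opening: 1.004
grip_force: 0.0
```

jog_arm:
  motion:
    - [[-20,20,-40],0]
    - [[-45,40,-80],0]
    - [[-65,55,-110],0]
    - [[-65,55,-110],0]
    - [[-65,55,-110],0]

```text
t: 35.05
eef_pos: [464.2, -37.6, 372.0]
tcp_rot: [3.141, -0.002, -0.08]
ft_force: [0.2, 0.6, -0.2]
opening: 1.001
grip_force: 0.0
```

Run:
```python
from h import *
p=read_camera("wrist");p=read_camera("wrist");s=state();print(s["eef_pos"],s["ft_force"])
print(cap(p,"w",[533,12,150],40),cap(p,"a",[523,-87,122],18))
cv2.imwrite("pics/w9.png",p["img"])
for r in cut_out("disc_small",p)[:1]+cut_out("disc_large",p)[:1]: print(r["p"],r["box"],poly(p,r,10))
```

```text
[464.5068209  -37.25806934 370.3461098 ] [-0.58556755 -0.4450581  -0.7435479 ]
([191, 95, 40, 40, 1283], array([531.3,  11.7, 150. ]), array([210.3, 114.5]), 45.8) ([277, 99, 30, 31, 738], array([523.3, -83.6, 122. ]), array([291.6, 113.8]), 37.0)
0.44 [264.7, 90.3, 287.9, 122.9] (array([536.7, -68.1,  56.5,  19. ]), np.float64(-0.607))
0.78 [216.6, 82.3, 249.2, 132.5] (array([540.8,  -9.2,  73.9,  33.1]), np.float64(0.317))
```

View pics/w9.png

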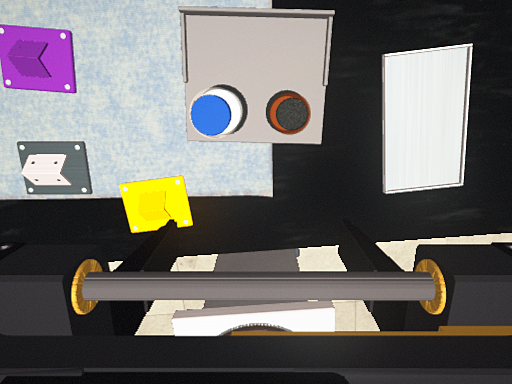

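Both bottles stand upright: the white cap is at (210,114) and the amber cap at (291,114), each within 3 mm of its disc centre. The rest sits nested on the dark stand at (50,170).

```bash
python3 -c "
from cell import job_done
print(job_done())"
```

```text
the job is handed in; nothing more can be done
None
```

The job is handed in, with no verdict returned: by my last measurements the rest is nested on the dark stand (within about 1 mm of centre), and both bottles stand upright on their own discs (within about 3 mm), finished at about 35 s of the 128 s allowed.

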